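# Shut down a hydraulic valve bank by its plungers, in order

### The arm

A 6-joint arm with a two-finger parallel gripper is mounted at the origin on the work surface. World frame = base frame: x ahead of the robot, y to its left, z up, the work surface at z = 0. Lengths are in m, angles in rad, forces in N, time in s.
With the tool pointing down it reaches from about 0.425 to 0.95 m from the base axis. Payload 3.5 kg.
Tool frame: the origin (TCP) lies between the finger pads; the fingertips stand 19 mm ahead of it and the grasp point (between the pads) is the TCP; z points along the fingers, y is the line along which they close (so a half turn about z gives the same grasp; the last joint's range is limited). The gripper opens to 85 mm and grips with 20 to 120 N. Pads are 22 mm wide; open, the fingers measure 114 mm over their backs; the gripper's body (76 mm by 85 mm) begins 54 mm behind the grasp point. The pads swing forward as they close: fully open they stand 13 mm farther back than shut.
Start: joints at [1.134, 0.286, 1.577, -0, 1.279, -0.15], TCP at [0.191, 0.647, 0.25] pointing down, gripper open.
Joint ranges: [-2.77, 2.77], [-0.9, 2.22], [0.21, 2.48], [-1.53, 4.67], [0.24, 2.81], [-2.84, 2.84]. Speed limits (rad/s): [2.79, 2.79, 3.14, 3.14, 3.14, 3.14].

### API

Orientations are given as a unit quaternion [x, y, z, w].
In Python, from plant import monitor, eyes, ctrl gives the robot as it stands.
- The arm moves only by the shell command python3 -m handwheel 'ROWS' [FORCE]. ROWS is JSON, a list of rows, each a list of 7 numbers: the shift along the tool's x, y, z in units of 40 cm (1.0 is 40 cm), then the turn, a rotation vector about the tool's x, y, z in units of pi rad (1.0 is pi rad), then the opening, from -1 (shut) to 1 (fully open). A call has 1 to 12 rows; each row is the pose to reach, as a shift and turn from the pose commanded when the call began, along the tool's axes at that moment, turning the shorter way round; what a row does not reach only later rows make up. A row lasts 1/8 s, in which the tool goes at most 62.5 mm and 10.7 degrees, less where a joint would pass 70% of its speed; a pose out of reach is approached as far as the arm can. A call with a number of a shift or a turn outside -1 to 1 is refused whole. A call with a gripper value outside its range is refused whole. The fingers move at their own pace and stop on an object; FORCE is the grip in N (left out, the last holds). Time passes only in rows, so rows that repeat a pose let the fingers close. It gives the time, the measured TCP pose, the force, the opening and the grip force at its end, in the units of the state.
- monitor.get_state(): the state, without advancing time (a new reading comes with each control period).
- eyes.read_camera(name): name is "side" or "top"; returns the picture (400x640x3 uint8, red, green, blue); there is no depth.
- eyes.camera_params(name): a dict with "K" (3x3 intrinsics, pixels), "k1" (the pictures are not rectified: a ray, as slopes to the right and down, at radius r is drawn at 1 + k1 r^2 times it, then the intrinsics apply), "R" (3x3) and "t" (3): a world point X has camera coordinates R X + t. Camera axes: x right, y down, z forward; pixel columns grow to the right and rows downward; lengths in m; the calibration is good to about 2 mm. A picture is of the moment at which its call begins. camera_params takes no time and is no camera call.
- ctrl.sign_off(): hands the job in; it is judged then, once.
The state is a dict: "time": time; "qpos": joint angles; "dq": joint speeds; "joint_efforts": joint torques, N m; "eef_pos": TCP position; "tcp_rot": TCP orientation; "contact_force": force on the tool from outside, world axes, zero at the start; "wrist_torque": the same for the moment, N m; "opening": opening from 0.0 (shut) to 1.0 (fully open); "finger_force": force on a finger pad.
Only numpy, scipy, OpenCV 4.12 (cv2) and the standard library are available. Lean on these libraries where they do the work, as an engineer would, in place of code of your own. Each camera call takes 0.05 s, during which the arm holds its last target. There are 200 camera calls.

### The job

Shut down the hydraulic valve bank on the bench: with the fingertips, lightly press in the plunger with the round mushroom head, then the slim pin, then the square cap, in that order, each down to its stop, where it stays in by itself. Leave the T-bar plunger out, do not press hard, and do not lift, shift or tip the valves, which only stand loose in their sockets. Leave the other things on the bench alone.

Things in the scene. Friction and masses are not known exactly. Their poses are not given: they have to be found in the camera images.
- manifold: Fixed dark steel rail 90 x 320 x 40 mm (x, y, z) on the bench with four shallow sockets in a row along its y axis, 75 mm apart. Origin: centre of its underside, on the bench. Its yaw stays within 0.4 rad of the world's. The four valves stand in the sockets in any order.
- valve_mushroom: Loose grey valve housing, 60 x 60 x 46 mm, 0.5 to 1 kg, with a round steel boss 34 mm across and 10 mm high on top, standing in a 6 mm deep socket; carries the plunger with the round domed mushroom head. Origin: centre of its underside, 40 mm above the bench.
- mushroom_top (a point): Centre of the top of this valve's plunger (round domed mushroom head, 38 mm across and 12 mm high, flat only over the middle 16 mm). Fully out it is 126 mm above the bench, i.e. 30 mm above the boss; it moves down with the plunger and its sprung head. z points up.
- mushroom (a joint): How far this plunger is pushed in, m: 0 fully out, 0.012 at its stop; starts at 0 to 0.002. It slides straight down against about 4 N of steady friction, and stays where it is left. Once it is at its stop, pressing on makes only its sprung head give, from 6 N on at 2 N per mm, up to 5 mm (16 N, then solid); the head springs back when let go. So 8 to 10 N means it is at its stop.
- valve_pin: Loose grey valve housing, 60 x 60 x 46 mm, 0.5 to 1 kg, with a round steel boss 34 mm across and 10 mm high on top, standing in a 6 mm deep socket; carries the plunger with the slim plain round pin without any head. Origin: centre of its underside, 40 mm above the bench.
- pin_top (a point): Centre of the top of this valve's plunger (slim plain round pin without any head, 16 mm in diameter, flat on top, standing 8 mm taller than the others). Fully out it is 134 mm above the bench, i.e. 38 mm above the boss; it moves down with the plunger and its sprung head. z points up.
- pin (a joint): How far this plunger is pushed in, m: 0 fully out, 0.012 at its stop; starts at 0 to 0.002. It slides straight down against about 4 N of steady friction, and stays where it is left. Once it is at its stop, pressing on makes only its sprung head give, from 6 N on at 2 N per mm, up to 5 mm (16 N, then solid); the head springs back when let go. So 8 to 10 N means it is at its stop.
- valve_square: Loose grey valve housing, 60 x 60 x 46 mm, 0.5 to 1 kg, with a round steel boss 34 mm across and 10 mm high on top, standing in a 6 mm deep socket; carries the plunger with the square flat cap. Origin: centre of its underside, 40 mm above the bench.
- square_top (a point): Centre of the top of this valve's plunger (square flat cap, 28 x 28 mm and 12 mm high). Fully out it is 126 mm above the bench, i.e. 30 mm above the boss; it moves down with the plunger and its sprung head. z points up.
- square (a joint): How far this plunger is pushed in, m: 0 fully out, 0.012 at its stop; starts at 0 to 0.002. It slides straight down against about 4 N of steady friction, and stays where it is left. Once it is at its stop, pressing on makes only its sprung head give, from 6 N on at 2 N per mm, up to 5 mm (16 N, then solid); the head springs back when let go. So 8 to 10 N means it is at its stop.
- valve_tbar: Loose grey valve housing, 60 x 60 x 46 mm, 0.5 to 1 kg, with a round steel boss 34 mm across and 10 mm high on top, standing in a 6 mm deep socket; carries the plunger with the T-bar. Origin: centre of its underside, 40 mm above the bench.
- tbar_top (a point): Centre of the top of this valve's plunger (T-bar: a round crossbar 10 mm thick and 50 mm long along the valve's y; to be left out). Fully out it is 126 mm above the bench, i.e. 30 mm above the boss; it moves down with the plunger and its sprung head. z points up.
- tbar (a joint): How far this plunger is pushed in, m: 0 fully out, 0.012 at its stop; starts at 0 to 0.002. It slides straight down against about 4 N of steady friction, and stays where it is left. Once it is at its stop, pressing on makes only its sprung head give, from 6 N on at 2 N per mm, up to 5 mm (16 N, then solid); the head springs back when let go. So 8 to 10 N means it is at its stop.
- coupling: Brass hose coupling standing on the bench on the robot's side of the manifold, 30 mm diameter, 44 mm high; bystander. Origin: centre of its underside.
- spanner: Steel spanner 170 mm long lying on the bench beyond the manifold; bystander. Origin: its underside, near mid length.
- oilcan: Grey can, 60 mm diameter, 130 mm high, standing to the left (+y) of the manifold; bystander. Origin: centre of its underside.
- jar: Glass jar with a dark lid, 64 mm diameter, 75 mm high, standing to the right (-y) of the manifold; bystander. Origin: centre of its underside.

How it is judged:
By the outcome, as a careful person would: the job done as asked, in the order asked, and still so for the second after the job is handed in, with the robot touching nothing.
It also fails if it takes over 45 s, if anything falls off the work surface, if the arm or the gripper's body presses on something with over 40 N, if the wrist force passes 120 N, or if a joint passes its speed limit or range.

## Working session

There is one attempt and no reset: what is moved stays moved. The work goes in short steps, Python scripts to look and compute and a shell command to move; the robot and the scene stay as the last step left them, time stands still between calls to the robot, and variables do not carry over. Pictures are saved under pics/ and viewed, at most 10 in all, crops included, and the job is handed in when it is done.

```bash
mkdir -p pics; ls; python3 - <<'E'
from plant import monitor, eyes
import cv2
for n in("top","side"):
    im=eyes.read_camera(n); cv2.imwrite(f"pics/{n}0.png",im[:,:,::-1])
    p=eyes.camera_params(n); print(n,{k:(v.round(4).tolist() if hasattr(v,'round') and hasattr(v,'tolist') else v) for k,v in p.items()})
print(monitor.get_state())
E
```

```text
pics
top {'K': [[475.9692, 0.0, 316.3216], [0.0, 475.9692, 199.9254], [0.0, 0.0, 1.0]], 'k1': -0.07546184532978968, 'R': [[-0.0031, -1.0, -0.0037], [-0.9936, 0.0035, -0.1128], [0.1128, 0.0033, -0.9936]], 't': [0.0071, 0.5493, 1.247]}
side {'K': [[365.9434, 0.0, 321.4594], [0.0, 365.9434, 203.9268], [0.0, 0.0, 1.0]], 'k1': -0.034614553025210076, 'R': [[-0.9979, -0.0646, -0.003], [-0.0332, 0.5519, -0.8333], [0.0555, -0.8314, -0.5529]], 't': [0.5468, 0.1037, 0.8656]}
{'time': 0.1, 'qpos': array([ 1.13396918e+00,  2.87108750e-01,  1.57805922e+00,  1.38284448e-05,
        1.27861653e+00, -1.50001662e-01]), 'dq': array([-0.00036232, -0.00048513, -0.00267805,  0.00159652,  0.00095746,
       -0.00078479]), 'joint_efforts': array([ 1.55144471e-04, -4.07293761e+01, -2.93700188e+01, -1.35882915e-04,
        3.42260086e-03,  7.55460547e-06]), 'eef_pos': array([0.19069012, 0.64691242, 0.24904885]), 'tcp_rot': array([ 1.42923542e-01,  9.89733126e-01, -1.04717127e-03, -3.23301661e-04]), 'contact_force': array([-0.16780096, -0.62326905,  0.28432741]), 'wrist_torque': array([ 0.01053376, -0.04449211, -0.04969464]), 'finger_force': 0.0, 'opening': 0.9990687407810106}
```

View pics/top0.png

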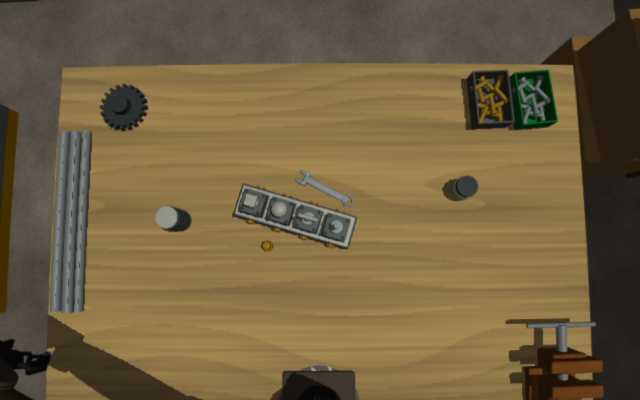

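View pics/side0.png

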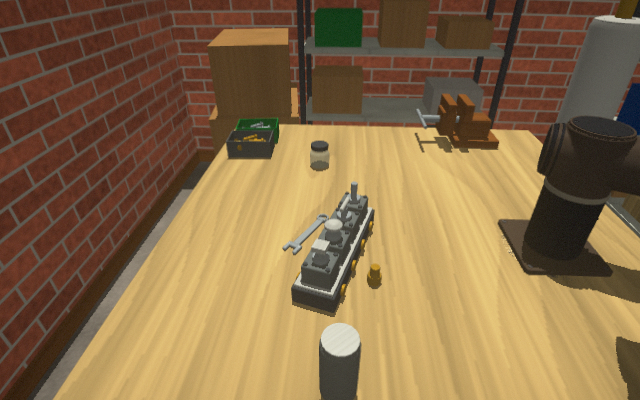

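Top view: the manifold runs from (237,200) to (352,232). From left (+y) to right the plungers are square (250,201), mushroom (280,210), T-bar (308,217) and pin (337,227). The coupling is at (267,245). I'll zoom in on both views.

```bash
python3 - <<'E'
import cv2
a=cv2.imread("pics/top0.png")[175:255,225:365]; b=cv2.imread("pics/side0.png")[175:315,280:385]
cv2.imwrite("pics/topc.png",cv2.resize(a,None,fx=5.7,fy=5.7,interpolation=cv2.INTER_CUBIC))
cv2.imwrite("pics/sidec.png",cv2.resize(b,None,fx=4,fy=4,interpolation=cv2.INTER_CUBIC))
E
```

```text
(no output)
```

View pics/topc.png

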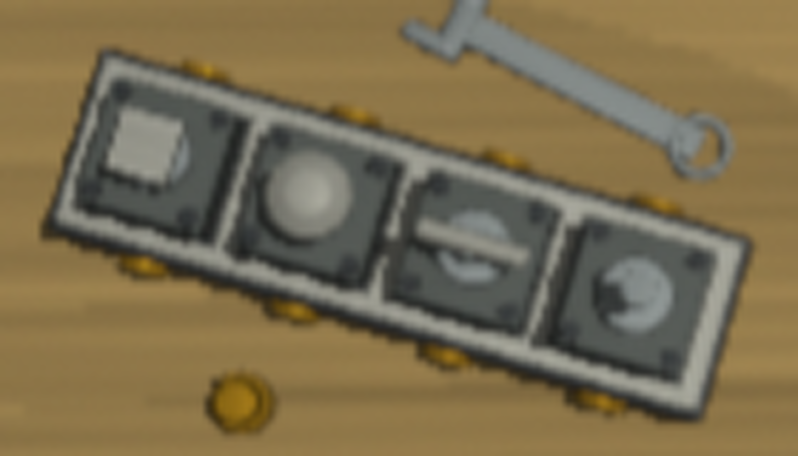

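View pics/sidec.png

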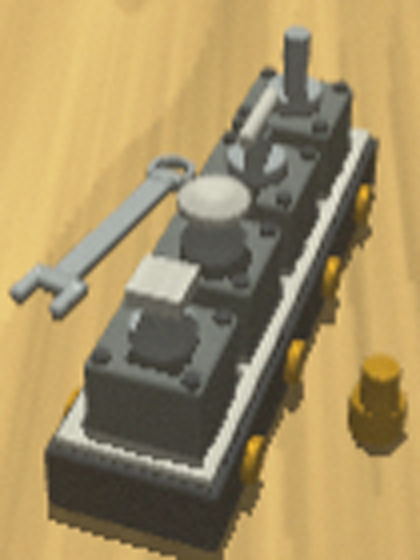

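```bash
cat > h.py <<'E'
import numpy as np
from plant import eyes
from scipy.optimize import least_squares
P={n:eyes.camera_params(n) for n in("top","side")}
def proj(n,X):
    p=P[n]; c=np.array(p["R"])@X+np.array(p["t"]); s=c[:2]/c[2]; s=s*(1+p["k1"]*(s@s))
    K=np.array(p["K"]); return K[:2,:2]@s+K[:2,2]
def top(c): return (np.array(c)+.5)/5.7-.5+[225,175]
def side(c): return (np.array(c)+.5)/4-.5+[280,175]
E
python3 - <<'E'
from h import *
obs=[("top",0,.1125,.125,top((146,146))),("top",0,.0375,.119,top((308,196))),("top",0,-.0375,.121,top((473,240))),
("side",0,.1125,.125,side((163,280))),("side",0,.0375,.119,side((215,202))),("side",0,-.1125,.133,side((298,33))),("side",0,-.0375,.121,side((261,110))),
("top",.045,.16,.04,top((105,51))),("top",.045,-.16,.04,top((750,238)))]
def X(v,a,b,z): c,s=np.cos(v[2]),np.sin(v[2]); return np.array([v[0]+c*a-s*b,v[1]+s*a+c*b,z])
def f(v): return np.concatenate([proj(n,X(v,a,b,z))-o for n,a,b,z,o in obs])
r=least_squares(f,[.5,.05,-.2],loss="soft_l1"); v=r.x
print(v); print(f(v).reshape(-1,2).round(2))
for nm,b in zip(("sq","mush","tbar","pin"),(.1125,.0375,-.0375,-.1125)): 
    x=X(v,0,b,.125); print(nm,x.round(4)); 
# independent xy triangulation with known z
for i,j in((0,3),(1,4),(2,6)):
    for k in(i,j):
        n,_,b,z,o=obs[k]; q=least_squares(lambda p:proj(n,np.array([*p,z]))-o,v[:2]).x; print(n,b,q.round(4))
n,_,b,z,o=obs[5]; print("pin side",least_squares(lambda p:proj(n,np.array([*p,z]))-o,v[:2]).x.round(4))
print("pin top view px crop",((proj("top",X(v,0,-.1125,.133))+.5-[225,175])*5.7-.5))
E
```

```text
[ 0.50617251  0.0626716  -0.28836391]
[[-0.33  0.17]
 [ 0.21  0.06]
 [ 0.06  0.71]
 [ 0.19 -0.21]
 [-0.02 -0.71]
 [-0.14  0.61]
 [-0.57  2.33]
 [-0.51 -0.56]
 [ 1.15  0.1 ]]
sq [0.5382 0.1705 0.125 ]
mush [0.5168 0.0986 0.125 ]
tbar [0.4955 0.0267 0.125 ]
pin [ 0.4742 -0.0452  0.125 ]
top 0.1125 [0.5386 0.1697]
side 0.1125 [0.5385 0.1712]
top 0.0375 [0.517  0.0992]
side 0.0375 [0.5167 0.101 ]
top -0.0375 [0.4973 0.0269]
side -0.0375 [0.4944 0.0173]
pin side [ 0.4738 -0.0481]
pin top view px crop [639.71976951 290.77150588]
```

```bash
cat > go.py <<'E'
import sys,numpy as np
from plant import monitor
from scipy.spatial.transform import Rotation as R
T=dict(mush=(.517,.0995),pin=(.4741,-.0465),square=(.5385,.1705))
s=monitor.get_state(); r=R.from_quat(s["tcp_rot"])
if len(sys.argv)>1:
    d=np.array([*T[sys.argv[1]],float(sys.argv[2])])-s["eef_pos"]
    print("shift units",(r.inv().apply(d)/.4).round(4),"turn to vertical",(r.inv()*R.from_matrix(np.c_[[-.9588,.2844,0],[.2844,.9588,0],[0,0,-1]])).as_rotvec()/np.pi)
print({k:np.round(s[k],4) for k in("time","eef_pos","contact_force","opening")})
E
python3 -m handwheel '[[-0.6,-0.55,0,0,0,0,-1],[-0.6,-0.55,0,0,0,0,-1],[-0.6,-0.55,0,0,0,0,-1],[-0.6,-0.55,0,0,0,0,-1],[-0.6,-0.55,0,0,0,0,-1],[-0.6,-0.55,0,0,0,0,-1],[-0.6,-0.55,0,0,0,0,-1]]' 30; python3 go.py mush 0.165
```

```text
time: 0.98
eef_pos: [0.359, 0.3681, 0.2501]
tcp_rot: [0.144, 0.99, 0.0, -0.0]
contact_force: [0.6, 1.0, 0.3]
opening: -0.004
finger_force: 0.0
shift units [-0.5699 -0.5314  0.2124] turn to vertical [ 4.03452829e-05 -2.00980441e-04 -9.70031045e-05]
{'time': np.float64(0.975), 'eef_pos': array([0.359 , 0.3681, 0.2501]), 'contact_force': array([0.6453, 0.9882, 0.3003]), 'opening': np.float64(-0.0038)}
```

```bash
python3 -m handwheel '[[-0.57,-0.531,0,0,0,0,-1],[-0.57,-0.531,0,0,0,0,-1],[-0.57,-0.531,0,0,0,0,-1],[-0.57,-0.531,0,0,0,0,-1],[-0.57,-0.531,0,0,0,0,-1],[-0.57,-0.531,0,0,0,0,-1],[-0.57,-0.531,0.1,0,0,0,-1],[-0.57,-0.531,0.16,0,0,0,-1],[-0.57,-0.531,0.212,0,0,0,-1],[-0.57,-0.531,0.212,0,0,0,-1]]' >/dev/null; python3 go.py mush 0.147
python3 - <<'E'
from plant import eyes
import cv2
a=eyes.read_camera("top")[150:260,220:370,::-1];b=eyes.read_camera("side")[150:300,270:400,::-1]
import numpy as np
a=cv2.resize(a,(409,300),interpolation=cv2.INTER_CUBIC);b=cv2.resize(b,(347,400),interpolation=cv2.INTER_CUBIC)
a=np.vstack([a,np.zeros((100,409,3),np.uint8)])
cv2.imwrite("pics/m1.png",np.hstack([a,b]))
E
```

```text
shift units [-0.0058 -0.0063  0.0408] turn to vertical [-0.00027569 -0.00162966  0.00140865]
{'time': np.float64(2.225), 'eef_pos': array([0.5156, 0.1026, 0.1633]), 'contact_force': array([-1.0372,  0.4837,  0.2885]), 'opening': np.float64(-0.0043)}
```

View pics/m1.png

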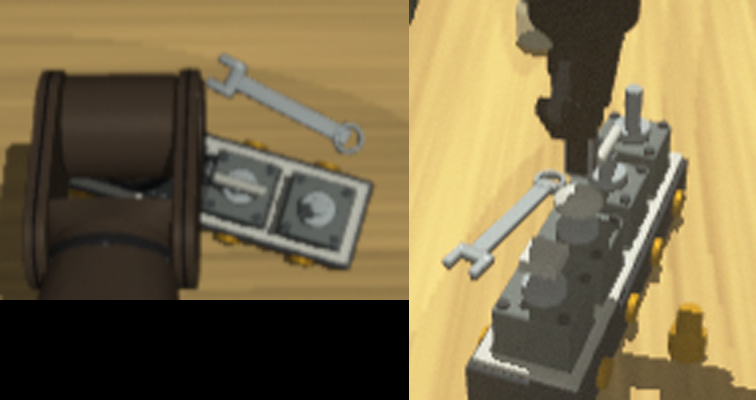

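Side view: the shut fingertips are at about (334,214) px, right above the mushroom head at (334,225). I'll settle the arm, then come down.

```bash
python3 go.py mush 0.147; python3 -m handwheel '[[0,0,0.02,0,0,0,-1],[0,0,0.035,0,0,0,-1],[0,0,0.035,0,0,0,-1]]'; python3 go.py mush 0.1325
```

```text
shift units [-0.0005 -0.0061  0.0476] turn to vertical [1.35588717e-04 5.31865537e-05 1.20083625e-03]
{'time': np.float64(2.325), 'eef_pos': array([0.5175, 0.1019, 0.166 ]), 'contact_force': array([-0.0963, -0.464 ,  0.0832]), 'opening': np.float64(-0.0008)}
time: 2.7
eef_pos: [0.5171, 0.1003, 0.151]
tcp_rot: [0.143, 0.99, -0.0, -0.001]
contact_force: [0.4, -0.1, 0.1]
opening: 0.001
finger_force: 0.0
shift units [-0.0004 -0.0019  0.0462] turn to vertical [-8.81240786e-05 -3.38236673e-04  4.36101170e-04]
{'time': np.float64(2.7), 'eef_pos': array([0.5171, 0.1003, 0.151 ]), 'contact_force': array([ 0.379 , -0.1379,  0.1196]), 'opening': np.float64(0.0005)}
```

```bash
python3 -m handwheel '[[0,-0.001,0.01,0,0,0,-1],[0,-0.001,0.02,0,0,0,-1],[0,-0.001,0.03,0,0,0,-1],[0,-0.001,0.037,0,0,0,-1],[0,-0.001,0.037,0,0,0,-1]]'; python3 go.py mush 0.1325
```

```text
time: 3.32
eef_pos: [0.5175, 0.0998, 0.1366]
tcp_rot: [0.143, 0.99, -0.0, 0.0]
contact_force: [-0.3, -0.5, 1.3]
opening: 0.001
finger_force: 0.8
shift units [ 0.001  -0.0011  0.0102] turn to vertical [-2.49292420e-05  1.29483133e-04  5.01334793e-04]
{'time': np.float64(3.325), 'eef_pos': array([0.5175, 0.0998, 0.1366]), 'contact_force': array([-0.3063, -0.4666,  1.2541]), 'opening': np.float64(0.0015)}
```

```bash
python3 -m handwheel '[[0,0,0.004,0,0,0,-1],[0,0,0.008,0,0,0,-1],[0,0,0.008,0,0,0,-1]]'; python3 go.py
```

```text
time: 3.7
eef_pos: [0.5175, 0.0999, 0.1335]
tcp_rot: [0.143, 0.99, -0.0, 0.0]
contact_force: [-0.5, -0.4, 2.2]
opening: -0.001
finger_force: 1.2
{'time': np.float64(3.7), 'eef_pos': array([0.5175, 0.0999, 0.1335]), 'contact_force': array([-0.4864, -0.4335,  2.1505]), 'opening': np.float64(-0.0009)}
```

```bash
python3 -m handwheel '[[0,0,0.004,0,0,0,-1],[0,0,0.004,0,0,0,-1]]'; python3 go.py
```

```text
time: 3.95
eef_pos: [0.5176, 0.0999, 0.1326]
tcp_rot: [0.143, 0.99, -0.0, 0.0]
contact_force: [-1.9, -1.2, 6.7]
opening: 0.002
finger_force: 3.3
{'time': np.float64(3.95), 'eef_pos': array([0.5176, 0.0999, 0.1326]), 'contact_force': array([-1.8687, -1.1619,  6.7102]), 'opening': np.float64(0.002)}
```

```bash
python3 -m handwheel '[[0,0,0.003,0,0,0,-1],[0,0,0.003,0,0,0,-1]]'; python3 go.py
```

```text
time: 4.2
eef_pos: [0.5177, 0.0999, 0.1318]
tcp_rot: [0.143, 0.99, -0.0, 0.0]
contact_force: [-1.8, -1.1, 7.1]
opening: -0.004
finger_force: 4.1
{'time': np.float64(4.2), 'eef_pos': array([0.5177, 0.0999, 0.1318]), 'contact_force': array([-1.8079, -1.0794,  7.0671]), 'opening': np.float64(-0.0035)}
```

```bash
python3 -m handwheel '[[0,0,0.002,0,0,0,-1],[0,0,0.002,0,0,0,-1]]'; python3 go.py
```

```text
time: 4.45
eef_pos: [0.5177, 0.0999, 0.1313]
tcp_rot: [0.143, 0.99, -0.0, 0.0]
contact_force: [-3.8, -1.8, 8.9]
opening: -0.003
finger_force: 4.6
{'time': np.float64(4.45), 'eef_pos': array([0.5177, 0.0999, 0.1313]), 'contact_force': array([-3.8306, -1.7555,  8.9204]), 'opening': np.float64(-0.0034)}
```

At 8.9 N the mushroom is at its stop. I'll lift straight up and go to the pin.

```bash
python3 -m handwheel '[[0,0,-0.02,0,0,0,-1],[0,0,-0.08,0,0,0,-1],[0,0,-0.14,0,0,0,-1],[0,0,-0.14,0,0,0,-1]]' >/dev/null; python3 go.py pin 0.175
```

```text
shift units [ 0.0025 -0.3829  0.0303] turn to vertical [0.00046292 0.00109544 0.00049099]
{'time': np.float64(4.95), 'eef_pos': array([0.5183, 0.1001, 0.1874]), 'contact_force': array([ 0.5242, -0.3217, -0.0888]), 'opening': np.float64(0.0011)}
```

```bash
python3 -m handwheel '[[0.001,-0.1,0,0,0,0,-1],[0.001,-0.24,0,0,0,0,-1],[0.002,-0.36,0,0,0,0,-1],[0.002,-0.383,0,0,0,0,-1],[0.002,-0.383,0.015,0,0,0,-1],[0.002,-0.383,0.03,0,0,0,-1],[0.002,-0.383,0.03,0,0,0,-1],[0.002,-0.383,0.03,0,0,0,-1]]' >/dev/null; python3 go.py pin 0.154
python3 - <<'E'
from plant import eyes
import cv2,numpy as np
a=eyes.read_camera("top")[150:260,220:370,::-1];b=eyes.read_camera("side")[150:300,280:400,::-1]
a=cv2.resize(a,(409,300),interpolation=cv2.INTER_CUBIC);b=cv2.resize(b,(384,480),interpolation=cv2.INTER_CUBIC)
a=np.vstack([a,np.zeros((180,409,3),np.uint8)])
cv2.imwrite("pics/p1.png",np.hstack([a,b]))
E
```

```text
shift units [-0.002  -0.0006  0.0494] turn to vertical [ 3.08993650e-05 -8.63561463e-05  9.30087152e-04]
{'time': np.float64(5.95), 'eef_pos': array([ 0.4734, -0.0461,  0.1738]), 'contact_force': array([ 0.4037, -0.0326, -0.0995]), 'opening': np.float64(0.0005)}
```

View pics/p1.png

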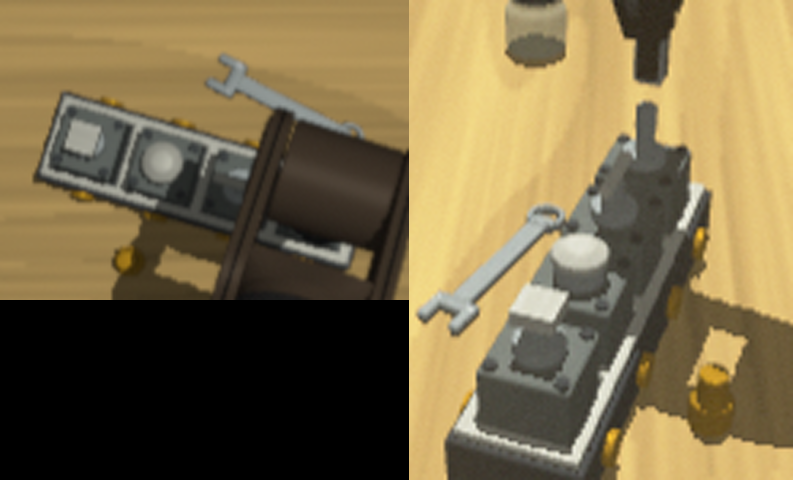

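Side view: the mushroom is now low in its housing, the housings haven't moved, and the fingertips at (650,70) in the crop are over the pin at (648,108). Now I press the pin.

```bash
python3 -m handwheel '[[-0.001,0,0.025,0,0,0,-1],[-0.001,0,0.045,0,0,0,-1],[-0.001,0,0.055,0,0,0,-1],[-0.001,0,0.063,0,0,0,-1],[-0.001,0,0.071,0,0,0,-1],[-0.001,0,0.077,0,0,0,-1],[-0.001,0,0.077,0,0,0,-1]]'; python3 go.py pin 0.1395
```

```text
time: 6.92
eef_pos: [0.4738, -0.047, 0.1428]
tcp_rot: [0.143, 0.99, -0.0, 0.001]
contact_force: [0.1, -1.0, 0.2]
opening: -0.001
finger_force: 0.0
shift units [-0.0003  0.0014  0.0082] turn to vertical [-1.47728418e-05  3.65712932e-04  4.84230931e-04]
{'time': np.float64(6.925), 'eef_pos': array([ 0.4738, -0.047 ,  0.1428]), 'contact_force': array([ 0.1398, -1.0272,  0.2442]), 'opening': np.float64(-0.0007)}
```

```bash
python3 -m handwheel '[[0,0,0.004,0,0,0,-1],[0,0,0.005,0,0,0,-1],[0,0,0.005,0,0,0,-1]]'; python3 go.py pin 0.1395
```

```text
time: 7.3
eef_pos: [0.4741, -0.0471, 0.1415]
tcp_rot: [0.143, 0.99, -0.0, 0.001]
contact_force: [-0.1, -0.5, 3.3]
opening: -0.004
finger_force: 1.7
shift units [0.0003 0.0014 0.005 ] turn to vertical [-1.56788694e-05  3.99259374e-04  4.93907272e-04]
{'time': np.float64(7.3), 'eef_pos': array([ 0.4741, -0.0471,  0.1415]), 'contact_force': array([-0.0553, -0.5061,  3.2547]), 'opening': np.float64(-0.0036)}
```

```bash
python3 -m handwheel '[[0,0,0.004,0,0,0,-1],[0,0,0.004,0,0,0,-1]]'; python3 go.py
```

```text
time: 7.55
eef_pos: [0.4742, -0.0471, 0.1404]
tcp_rot: [0.143, 0.99, -0.0, 0.001]
contact_force: [-1.3, 0.6, 6.7]
opening: -0.001
finger_force: 3.5
{'time': np.float64(7.55), 'eef_pos': array([ 0.4742, -0.0471,  0.1404]), 'contact_force': array([-1.3294,  0.5593,  6.7332]), 'opening': np.float64(-0.0011)}
```

```bash
python3 -m handwheel '[[0,0,0.002,0,0,0,-1],[0,0,0.002,0,0,0,-1]]'; python3 go.py
```

```text
time: 7.8
eef_pos: [0.4742, -0.0471, 0.1399]
tcp_rot: [0.143, 0.99, -0.0, 0.001]
contact_force: [-2.1, 0.0, 7.7]
opening: -0.003
finger_force: 4.0
{'time': np.float64(7.8), 'eef_pos': array([ 0.4742, -0.0471,  0.1399]), 'contact_force': array([-2.1111,  0.0368,  7.7189]), 'opening': np.float64(-0.0034)}
```

```bash
python3 -m handwheel '[[0,0,0.002,0,0,0,-1],[0,0,0.002,0,0,0,-1]]'; python3 -m handwheel '[[0,0,-0.02,0,0,0,-1],[0,0,-0.08,0,0,0,-1],[0,0,-0.12,0,0,0,-1],[0,0,-0.12,0,0,0,-1],[0,0,-0.12,0,0,0,-1]]' >/dev/null; python3 go.py square 0.168
```

```text
time: 8.05
eef_pos: [0.4743, -0.0471, 0.1393]
tcp_rot: [0.143, 0.99, -0.0, 0.001]
contact_force: [-2.0, 0.8, 9.4]
opening: 0.001
finger_force: 4.6
shift units [-0.0031  0.5672  0.0427] turn to vertical [ 1.32862384e-05 -3.98111615e-04  4.88531158e-04]
{'time': np.float64(8.675), 'eef_pos': array([ 0.4732, -0.0468,  0.1851]), 'contact_force': array([ 0.0221,  0.0317, -0.1116]), 'opening': np.float64(-0.0015)}
```

The pin reached 9.4 N, so it is at its stop. On to the square cap.

```bash
python3 -m handwheel '[[-0.001,0.1,0,0,0,0,-1],[-0.001,0.24,0,0,0,0,-1],[-0.002,0.38,0,0,0,0,-1],[-0.003,0.5,0,0,0,0,-1],[-0.003,0.567,0,0,0,0,-1],[-0.003,0.567,0,0,0,0,-1],[-0.003,0.567,0.025,0,0,0,-1],[-0.003,0.567,0.042,0,0,0,-1],[-0.003,0.567,0.042,0,0,0,-1],[-0.003,0.567,0.042,0,0,0,-1]]' >/dev/null; python3 go.py square 0.1335
python3 - <<'E'
from plant import eyes
import cv2,numpy as np
a=eyes.read_camera("top")[150:260,220:370,::-1];b=eyes.read_camera("side")[150:300,280:400,::-1]
a=cv2.resize(a,(409,300),interpolation=cv2.INTER_CUBIC);b=cv2.resize(b,(384,480),interpolation=cv2.INTER_CUBIC)
a=np.vstack([a,np.zeros((180,409,3),np.uint8)])
cv2.imwrite("pics/s1.png",np.hstack([a,b]))
E
```

```text
shift units [0.0017 0.0015 0.0891] turn to vertical [-7.76687084e-07  2.17844542e-05  2.22659217e-04]
{'time': np.float64(9.925), 'eef_pos': array([0.539 , 0.1697, 0.1692]), 'contact_force': array([0.4578, 0.0172, 0.4574]), 'opening': np.float64(-0.0025)}
```

View pics/s1.png

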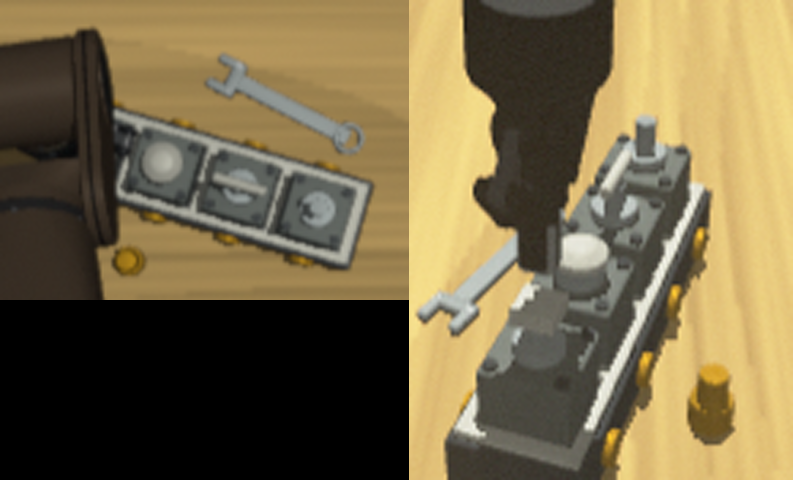

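Top view: mushroom and pin are in, the T-bar is out, and all housings are in place. Side view: the tips are above the square cap, at about (540,270) in the crop. Now I press it.

```bash
python3 -m handwheel '[[0.001,0.001,0.025,0,0,0,-1],[0.001,0.001,0.05,0,0,0,-1],[0.001,0.001,0.06,0,0,0,-1],[0.001,0.001,0.068,0,0,0,-1],[0.001,0.001,0.076,0,0,0,-1],[0.001,0.001,0.083,0,0,0,-1],[0.001,0.001,0.087,0,0,0,-1],[0.001,0.001,0.087,0,0,0,-1]]'; python3 go.py square 0.1315
```

```text
time: 11.02
eef_pos: [0.539, 0.1708, 0.1342]
tcp_rot: [0.143, 0.99, 0.0, 0.001]
contact_force: [0.4, -0.2, 0.9]
opening: 0.004
finger_force: 0.4
shift units [ 0.0009 -0.0011  0.0066] turn to vertical [0.00017246 0.00033746 0.0004785 ]
{'time': np.float64(11.025), 'eef_pos': array([0.539 , 0.1708, 0.1342]), 'contact_force': array([ 0.3676, -0.215 ,  0.934 ]), 'opening': np.float64(0.0037)}
```

```bash
python3 -m handwheel '[[0,0,0.003,0,0,0,-1],[0,0,0.003,0,0,0,-1]]'; python3 go.py
```

```text
time: 11.28
eef_pos: [0.539, 0.1708, 0.1333]
tcp_rot: [0.143, 0.99, 0.0, 0.0]
contact_force: [-1.2, 0.0, 2.7]
opening: 0.0
finger_force: 1.3
{'time': np.float64(11.275), 'eef_pos': array([0.539 , 0.1708, 0.1333]), 'contact_force': array([-1.2214,  0.0497,  2.6681]), 'opening': np.float64(0.0002)}
```

```bash
python3 -m handwheel '[[0,0,0.004,0,0,0,-1],[0,0,0.004,0,0,0,-1]]'; python3 go.py
```

```text
time: 11.52
eef_pos: [0.5391, 0.1708, 0.1325]
tcp_rot: [0.143, 0.99, 0.0, 0.0]
contact_force: [-2.4, -0.1, 6.7]
opening: -0.002
finger_force: 3.4
{'time': np.float64(11.525), 'eef_pos': array([0.5391, 0.1708, 0.1325]), 'contact_force': array([-2.3906, -0.0556,  6.6834]), 'opening': np.float64(-0.0022)}
```

```bash
python3 -m handwheel '[[0,0,0.002,0,0,0,-1],[0,0,0.002,0,0,0,-1]]'; python3 go.py
```

```text
time: 11.78
eef_pos: [0.5391, 0.1708, 0.132]
tcp_rot: [0.143, 0.99, 0.0, 0.0]
contact_force: [-4.2, -1.6, 6.9]
opening: -0.0
finger_force: 3.9
{'time': np.float64(11.775), 'eef_pos': array([0.5391, 0.1708, 0.132 ]), 'contact_force': array([-4.2395, -1.6007,  6.8955]), 'opening': np.float64(-0.0003)}
```

```bash
python3 -m handwheel '[[0,0,0.003,0,0,0,-1],[0,0,0.003,0,0,0,-1]]'; python3 -m handwheel '[[0,0,-0.02,0,0,0,-1],[0,0,-0.08,0,0,0,-1],[0,0,-0.2,0,0,0,-1],[0,0.15,-0.25,0,0,0,-1],[0.1,0.3,-0.25,0,0,0,-1],[0.2,0.45,-0.25,0,0,0,-1],[0.2,0.55,-0.25,0,0,0,-1],[0.2,0.55,-0.25,0,0,0,-1],[0.2,0.55,-0.25,0,0,0,-1]]'
python3 - <<'E'
from plant import eyes
import cv2,numpy as np
a=eyes.read_camera("top")[150:260,220:370,::-1];b=eyes.read_camera("side")[150:300,280:400,::-1]
a=cv2.resize(a,(409,300),interpolation=cv2.INTER_CUBIC);b=cv2.resize(b,(384,480),interpolation=cv2.INTER_CUBIC)
a=np.vstack([a,np.zeros((180,409,3),np.uint8)])
cv2.imwrite("pics/e1.png",np.hstack([a,b]))
E
```

```text
time: 12.02
eef_pos: [0.5392, 0.1709, 0.1312]
tcp_rot: [0.143, 0.99, 0.0, 0.0]
contact_force: [-3.5, -0.4, 9.6]
opening: -0.001
finger_force: 4.7
time: 13.15
eef_pos: [0.524, 0.4043, 0.2286]
tcp_rot: [0.143, 0.99, -0.0, -0.0]
contact_force: [-0.2, -0.2, 0.4]
opening: 0.002
finger_force: 0.0
```

View pics/e1.png

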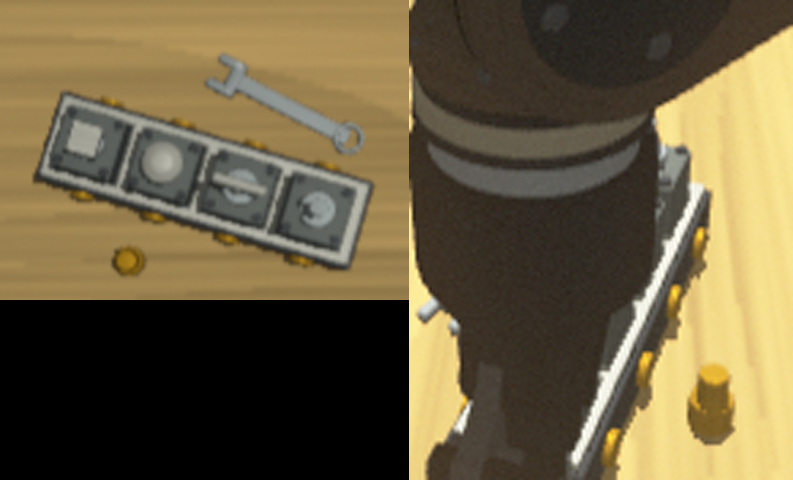

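Top view: all four housings are still in their sockets, the T-bar is out and the bystanders haven't moved. The arm is clear and touching nothing. The square cap reached 9.6 N, so it is at its stop.

```bash
python3 -c "
from plant import ctrl
print(ctrl.sign_off())"
```

```text
the job is handed in; nothing more can be done
None
```

I pressed the mushroom, pin and square cap to their stops in that order (8.9, 9.4 and 9.6 N), left the T-bar out, saw nothing else moved in the final top view, and handed the job in at about 13 s.

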